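Point the rotary organizer at the green post and set its brake

TASK

Push the orange wing knob round in small turns until the orange pointer on the organizer's drum points straight at the green-topped post. Then push the handwheel round by its red peg until the red brake shoe rests fully against the drum, so that the drum stays pointing at the green post. Leave everything else on the bench standing where it is.

Things in the scene. Friction and masses are not known exactly. Their poses are not given: they have to be found in the camera images.
- pointer_tip (a point): Tip of the orange pointer bar on top of the organizer's drum (drum 190 mm across, outer wall 60 mm and pointer 79 mm above the bench). The drum turns about a vertical axis; the pointer lies radially and its tip is 108 mm from that axis. The point's x axis points outward along the pointer, y is to its left seen from above, z up.
- drum_axis (a point): Point on the drum's vertical axis, 80 mm above the bench; fixed to the organizer's base.
- mark_green: Fixed steel post with a green cap 14 mm across, on the organizer's base just outside the drum; the target of the pointer. Origin at its foot, on its axis, 12 mm above the bench; top 74 mm above that, its cap level with the pointer.
- mark_red: Fixed post of the same kind with a red cap, on the other side of the pointer's start; not the target.
- knob_axis (a point): Point on the vertical axis of the wing knob, 58 mm above the bench, fixed to the base. The knob stands on a round boss 84 mm across, 54 mm tall.
- knob_wing (a point): Centre of the top of the orange wing (95 mm above the bench), on the knob's axis. The wing is an upright bar along the point's x axis, 90 mm long (45 mm each way from the axis), 14 mm thick, free sides from 63 to 95 mm above the bench; a black hub 28 mm across at its middle. Pushing a side of the wing near an end with about 2 to 3 N turns the knob either way; it stays where it is left.
- knob (a joint): Angle of the wing knob, rad, growing counter-clockwise seen from above. The drum turns the same way by a quarter of it (4 rad of knob = 1 rad of drum).
- wheel_axis (a point): Point on the vertical axis of the steel handwheel, 34 mm above the bench, fixed to the base. Rim 100 mm across, 43 mm above the bench.
- wheel_peg (a point): Centre of the top (81 mm above the bench) of the handwheel's upright red peg, 16 mm across, 38 mm of it free above the rim, 43 mm from the wheel's axis. A sideways push of about 2 to 4 N winds the wheel; it stays where it is left.
- wheel (a joint): Angle of the handwheel, rad, growing clockwise seen from above; winding clockwise moves the brake shoe toward the drum by 10 mm per rad.
- shoe (a joint): Travel of the red brake shoe, m: 0 fully back, 0.040 when its face is against the drum, where shoe and wheel come to a stop. It follows the handwheel.
- shoe_face (a point): Centre of the red brake shoe's face (26 mm wide), 43 mm above the bench; x axis points to the drum's axis.
- valve: Grey PVC valve standing upright, loose, 48 mm across, 170 mm tall, with a small red lever reaching 29 mm from its axis; it stands close to the wing knob, either on its left or on the robot's side, high enough to hit the gripper's body. Origin at the centre of its underside.
- fitting: White ceramic pipe fitting standing on the bench, 52 mm across, 45 mm tall, loose, in the valve's other possible place. Origin under its centre.
- shower_head: Chrome shower head, face down, 90 mm across, 58 mm tall, loose. Origin under its centre.
- wall_plug: White plastic wall plug standing on its flange, 32 mm across, 40 mm tall, loose. Origin under its centre.
- bumper: Yellow silicone bumper, 40 mm across, 18 mm tall, loose. Origin under its centre.
- jar: Jar, 64 mm across, 75 mm tall, loose, beside the drum. Origin under its centre.
- screwdriver: Screwdriver lying on the bench left of the organizer, loose.

How it is judged (in metres and radians):
On the way, in this order (a step that is already met when the one before it is completed fails the run):
1. the pointer points at the green post (post centre within 4 mm of the pointer's line), the brake still open (y of mark_green in the frame of pointer_tip between -0.004 and 0.004 m and x of mark_green in the frame of pointer_tip above 0 m and value of joint shoe below 0.03 m), for 0.2 s.
2. the brake shoe is against the drum (within 1.5 mm) (value of joint shoe above 0.0385 m), for 0.2 s.
At the end, for the whole second after the job is handed in: The pointer's line passes within 4 mm of the green post's centre, the brake shoe is within 1.5 mm of its stop against the drum, the knob is at rest (y of mark_green in the frame of pointer_tip between -0.004 and 0.004 m and x of mark_green in the frame of pointer_tip above 0 m and value of joint shoe above 0.0385 m and velocity of joint knob between -0.05 and 0.05 rad/s); the robot touches nothing.
It fails at once if a bystander is shifted by more than 15 mm or tipped (distance of any of valve, fitting, shower_head, wall_plug, bumper, jar, screwdriver from where it was at the start of the episode above 0.015 m or angle between valve's own z axis and vertical above 0.5 rad).
It also fails if it takes over 61 s, if anything falls off the work surface, if the arm or the gripper's body presses on something with over 40 N, if the wrist force passes 120 N, or if a joint passes its speed limit or range.

ROBOT

A 6-joint arm with a two-finger parallel gripper is mounted at the origin on the work surface. World frame = base frame: x ahead of the robot, y to its left, z up, the work surface at z = 0. Lengths are in m, angles in degrees, forces in N, time in s.
With the tool pointing down it reaches from about 0.275 to 0.825 m from the base axis. Payload 5.2 kg.
Tool frame: the origin (TCP) lies on the centre line of the jaws, within the pads' length; the fingertips stand 22 mm ahead of it and the grasp point (between the pads) lies 3 mm ahead of it; z points along the fingers, y is the line along which they close (so a half turn about z gives the same grasp; the last joint's range is limited). The gripper opens to 93 mm and grips with 3 to 60 N. Pads are 15 mm wide; open, the fingers measure 128 mm over their backs; the gripper's body (75 mm by 188 mm) begins 65 mm behind the grasp point.
Start: joints at [-82.036, 14.817, 87.949, -0, 77.235, -11.62], TCP at [0.184, -0.518, 0.213] pointing down, gripper open.
Joint ranges: [-179.93, 179.93], [-52.35, 119.4], [10.71, 147.94], [-69.91, 249.91], [12.55, 155.21], [-178.61, 178.61]. Speed limits (degrees/s): [147.25, 147.25, 180, 180, 180, 180].

INTERFACE

Orientations are given as [roll, pitch, yaw] about the fixed x, y, z axes, in that order (R = Rz(yaw) Ry(pitch) Rx(roll)).
In Python, from station import robot gives the robot as it stands.
- The arm moves only by the shell command python3 -m creep 'ROWS' [OPENING] [FORCE]. ROWS is JSON, a list that holds one entry, the list of rows, each a list of 6 numbers: the shift along the tool's x, y, z normalised to -1 to 1, where 1 is 15 cm, then the turn, a rotation vector about the tool's x, y, z normalised to -1 to 1, where 1 is pi rad. In form: [[[x, y, z, wx, wy, wz], ...]]. A call has 1 to 12 rows; each row is the pose to reach, as a shift and turn from the pose commanded when the call began, along the tool's axes at that moment, turning the shorter way round; what a row does not reach only later rows make up. A row lasts 1/8 s, in which the tool goes at most 62.5 mm and 10.7 degrees, less where a joint would pass 70% of its speed; a pose out of reach is approached as far as the arm can. A call with a number of a shift or a turn outside -1 to 1 is refused whole. A call with a gripper value outside its range is refused whole. OPENING is the finger opening in mm, from 0 to 93, set as the call begins (- or left out, the last holds). The fingers move at their own pace and stop on an object; FORCE is the grip in N (left out, the last holds). Time passes only in rows, so rows that repeat a pose let the fingers close. It gives the time, the measured TCP pose, the force, the opening and the grip force at its end, in the units of the state.
- robot.get_state(): the state, without advancing time (a new reading comes with each control period).
- robot.camera(name): name is "scene" or "top" or "wrist"; returns (picture, depth): 384x512x3 uint8, red, green, blue; 384x512 float32, m along the optical axis (not along the pixel's ray), 0 where there is no reading.
- robot.get_calibration(name): a dict with "fovy" (degrees; the focal length in pixels is half the picture's height over the tangent of half this angle, whatever the lens; pixels are square), "cx", "cy" (the principal point, pixels), "distortion" ([k1, k2, p1, p2, k3] as OpenCV has them; the pictures are not rectified), "view" (4x4, takes a point from world to camera coordinates); the wrist camera has in their place "hand_eye" (4x4, takes a point from camera to tool coordinates, whose origin is the TCP and whose axes are the flange's). Camera axes: x right, y down, z forward; pixel columns grow to the right and rows downward; lengths in m; the calibration is good to about 2 mm. A picture is of the moment at which its call begins: read the wrist's pose just before it. get_calibration takes no time and is no camera call.
- robot.hand_in(): hands the job in; it is judged then, once.
The state is a dict: "time_s": time; "joints": joint angles; "qd": joint speeds; "effort": joint torques, N m; "position": TCP position; "eef_rot": TCP orientation; "ft_force": force on the tool from outside, world axes, zero at the start; "torque": the same for the moment, N m; "opening": opening from 0.0 (shut) to 1.0 (fully open); "finger_force": force on a finger pad.
Only numpy, scipy, OpenCV 4.12 (cv2) and the standard library are available. Lean on these libraries where they do the work, as an engineer would, in place of code of your own. Each camera call takes 0.05 s, during which the arm holds its last target. There are 200 camera calls.

## Working session

There is one attempt and no reset: what is moved stays moved. The work goes in short steps, Python scripts to look and compute and a shell command to move; the robot and the scene stay as the last step left them, time stands still between calls to the robot, and variables do not carry over. Pictures are saved under pics/ and viewed, at most 10 in all, crops included, and the job is handed in when it is done.

```bash
mkdir -p pics; ls; cat > h.py <<'E'
import numpy as np, cv2
from station import robot
def cam(n):
    s=robot.get_state(); im,d=robot.camera(n); return s,im,d,robot.get_calibration(n)
def save(im,f): cv2.imwrite('pics/'+f,im[:,:,::-1])
def KD(c,h=384):
    f=h/2/np.tan(np.radians(c['fovy'])/2)
    return np.array([[f,0,c['cx']],[0,f,c['cy']],[0,0,1]]),np.array(c['distortion'],float)
def rays(c,px):
    K,D=KD(c); u=cv2.undistortPoints(np.array(px,float).reshape(-1,1,2),K,D).reshape(-1,2)
    V=np.array(c['view']); R,t=V[:3,:3],V[:3,3]
    return -R.T@t, np.c_[u,np.ones(len(u))]@R
def plane(c,px,z):
    o,r=rays(c,px); return o+r*((z-o[2])/r[:,2])[:,None]
def cloud(c,d,mask):
    v,u=np.nonzero(mask&(d>0)); o,r=rays(c,np.c_[u,v]); return o+r*d[v,u][:,None]
E
python3 - <<'E'
from h import *
for n in ('top','scene'):
    s,im,d,c=cam(n); save(im,n+'0.png'); print(n,c['fovy'],c['distortion'],np.round(np.array(c['view']),3).tolist())
s=robot.get_state();print(s['time_s'],s['position'],s['eef_rot'],s['ft_force'])
E
```

```text
pics
top 44.239123871995794 [-0.1057073  0.         0.         0.         0.       ] [[0.019, -1.0, -0.022, 0.089], [-0.999, -0.017, -0.048, 0.569], [0.048, 0.023, -0.999, 1.001], [0.0, 0.0, 0.0, 1.0]]
scene 50.70109698375004 [0.0459 0.     0.     0.     0.    ] [[0.83, 0.558, 0.001, -0.529], [0.366, -0.543, -0.756, -0.111], [-0.421, 0.628, -0.655, 1.038], [0.0, 0.0, 0.0, 1.0]]
0.1 [ 0.18429041 -0.51768661  0.21262107] [-1.79909603e+02 -1.79090849e-02  1.95839635e+01] [-0.01477022 -0.16741968 -0.39459981]
```

View pics/top0.png

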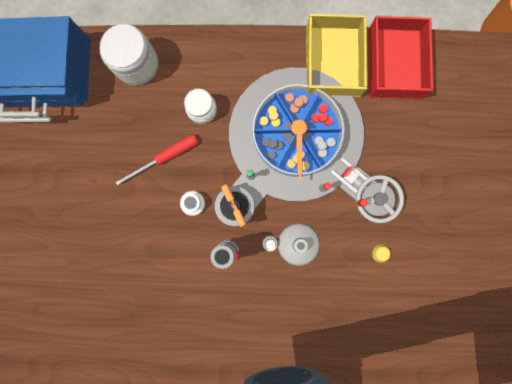

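View pics/scene0.png

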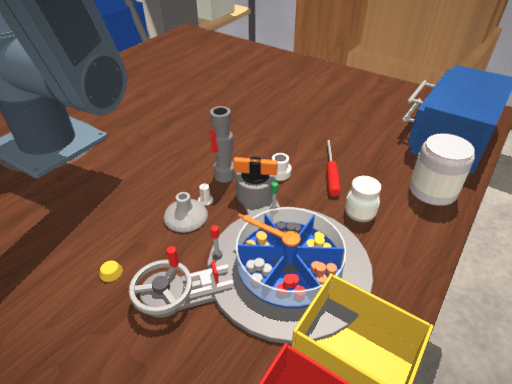

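The top view shows the drum hub at (299,128), pointer tip at (300,176), green post at (250,173) and knob at (234,206). The valve is at (224,255), on the robot's side, and the fitting is at (192,203). The wheel is at (380,199) with its peg at (363,203). The scene view agrees. The pointer must turn clockwise.

```bash
cat >> h.py <<'E'
def blobs(im,h0,h1,smin=120,vmin=80,amin=6):
    H=cv2.cvtColor(im,cv2.COLOR_RGB2HSV)
    m=cv2.inRange(H,(h0,smin,vmin),(h1,255,255))
    if h0==0: m|=cv2.inRange(H,(174,smin,vmin),(180,255,255))
    n,l,st,ce=cv2.connectedComponentsWithStats(m)
    return [(l==i,ce[i],st[i]) for i in range(1,n) if st[i,4]>=amin]
E
python3 - <<'E'
from h import *
for n in ('top','scene'):
    s,im,d,c=cam(n)
    for nm,h in (('orange',(8,18)),('green',(55,85)),('red',(0,6))):
        for m,ce,st in blobs(im,*h):
            P=cloud(c,d,m)
            if len(P)==0 : continue
            zt=np.percentile(P[:,2],90); T=P[P[:,2]>zt-.006]
            p=T.mean(0); 
            e=np.linalg.svd(T[:,:2]-p[:2],full_matrices=False); ext=np.ptp((T[:,:2]-p[:2])@e[2][0])
            if .2<p[0]<.75 : print(n,nm,np.round(ce),st[4],np.round(p,4),'dir',np.round(np.degrees(np.arctan2(e[2][0,1],e[2][0,0])),1),'len',round(ext,3))
    if n=='top':
        # other tops: valve
        for nm,(u,v),z in (('wheelctr',(380,199),.043),('knob',(234,206),.095),('valve',(224,255),.17),('drum',(299,128),.079),('fit',(192,203),.045),('jar',(201,106),.075)):
            print(nm,np.round(plane(c,[(u,v)],z),4), d[v,u], np.round(rays(c,[(u,v)])[0]+rays(c,[(u,v)])[1]*d[v,u],4))
E
```

```text
top orange [257. 229.] 139233 [0.491  0.0856 0.001 ] dir -85.4 len 1.219
top orange [299. 142.] 389 [ 0.6759 -0.0008  0.0797] dir -178.5 len 0.121
top orange [379. 180.] 7 [ 0.6053 -0.1832  0.0011] dir -84.1 len 0.01
top orange [395. 195.] 30 [ 5.742e-01 -2.184e-01  3.000e-04] dir -165.3 len 0.054
top orange [503. 364.] 6 [ 0.201  -0.4728 -0.0005] dir 88.8 len 0.008
top green [251. 173.] 13 [0.6089 0.0957 0.087 ] dir -150.1 len 0.01
top red [322. 116.] 202 [ 0.7331 -0.0523  0.0461] dir -160.1 len 0.017
top red [176. 149.] 572 [0.6647 0.26   0.0245] dir 120.6 len 0.1
top red [346. 171.] 39 [ 0.6197 -0.1045  0.0531] dir 143.0 len 0.021
top red [327. 186.] 38 [ 0.5858 -0.0586  0.0867] dir -87.6 len 0.012
top red [362. 202.] 64 [ 0.5541 -0.1318  0.0812] dir -69.8 len 0.015
top red [237. 255.] 34 [0.4453 0.1174 0.1381] dir 178.0 len 0.011
wheelctr [[ 0.5625 -0.1752  0.043 ]] 0.97537506 [[ 0.5623 -0.1739  0.0482]]
knob [[0.5413 0.1271 0.095 ]] 0.9318412 [[0.5413 0.127  0.0977]]
valve [[0.4502 0.1394 0.17  ]] 0.8523538 [[0.4505 0.1392 0.1732]]
drum [[ 7.022e-01 -7.000e-04  7.900e-02]] 0.954
[... 654 characters left out ...]
.] 27 [ 0.5488 -0.1204 -0.0008] dir -2.3 len 0.015
scene orange [148. 324.] 240 [ 0.5764 -0.2217 -0.0006] dir 12.3 len 0.063
scene orange [177. 317.] 58 [ 6.075e-01 -1.874e-01 -1.000e-04] dir -87.7 len 0.021
scene green [274. 187.] 58 [0.6132 0.0965 0.0849] dir -83.8 len 0.013
scene red [213. 141.] 142 [0.4488 0.1174 0.1329] dir -6.4 len 0.012
scene red [333. 179.] 429 [0.6693 0.2567 0.024 ] dir -59.6 len 0.101
scene red [214. 231.] 111 [ 0.5894 -0.0587  0.0849] dir -80.7 len 0.016
scene red [172. 256.] 206 [ 0.5573 -0.1343  0.0788] dir 17.0 len 0.015
scene red [215. 271.] 88 [ 0.6222 -0.1058  0.0517] dir -41.3 len 0.025
scene red [290. 282.] 236 [ 0.7366 -0.0531  0.0449] dir -60.0 len 0.018
```

```bash
cat >> h.py <<'E'
def orient(c,im,d,z0,z1,ctr,rad,s=170,v=120):
    H=cv2.cvtColor(im,cv2.COLOR_RGB2HSV); m=cv2.inRange(H,(5,s,v),(20,255,255))>0
    P=cloud(c,d,m); P=P[(P[:,2]>z0)&(P[:,2]<z1)&(np.hypot(*(P[:,:2]-ctr).T)<rad)]
    p=np.median(P,0); r=cv2.minAreaRect((P[:,:2]*1e3).astype(np.float32))
    l=cv2.fitLine((P[:,:2]*1e3).astype(np.float32),cv2.DIST_HUBER,0,.01,.01).ravel()
    return P,np.degrees(np.arctan2(l[1],l[0])),l[2:]/1e3,np.array(r[0])/1e3,np.array(r[1])/1e3
def status(c,im,d,knob=(.5413,.127),green=(.611,.096),axis=(.702,-.0007)):
    P,a,l,ctr,sz=orient(c,im,d,.085,.11,knob,.06); print('wing deg',round(a%180,1),'ctr',np.round(ctr,4),np.round(l,4),np.round(sz,3),len(P))
    P,a,l,ctr,sz=orient(c,im,d,.07,.09,axis,.12); u=np.array([np.cos(np.radians(a)),np.sin(np.radians(a))])
    g=np.array(green)-l; u=u*np.sign(u@g); g2=np.array(green)-axis; print('pointer',np.round(np.degrees(np.arctan2(u[1],u[0])),2),'green off',round(u[0]*g[1]-u[1]*g[0],4),'axis off',np.round(u[0]*(axis[1]-l[1])-u[1]*(axis[0]-l[0]),4),'green dir',np.round(np.degrees(np.arctan2(g2[1],g2[0])),2),len(P),sz)
E
python3 - <<'E'
from h import *
from scipy.optimize import least_squares
for n in ('top','scene'):
    s,im,d,c=cam(n); print(n); status(c,im,d)
    P=cloud(c,d,d>0)
    def circ(ctr,rmin,rmax,z0,z1,R,nm):
        r=np.hypot(*(P[:,:2]-ctr).T); Q=P[(r<rmax)&(r>rmin)&(P[:,2]>z0)&(P[:,2]<z1)]
        f=least_squares(lambda p:np.hypot(Q[:,0]-p[0],Q[:,1]-p[1])-p[2],[*ctr,R],loss='soft_l1',f_scale=.002); print(nm,np.round(f.x,4),len(Q))
    circ((.5623,-.174),.035,.06,.036,.05,.045,'wheel')
    circ((.702,-.001),.085,.105,.052,.066,.093,'drum')
    circ((.45,.139),.0,.03,.16,.18,.02,'valve')
E
```

```text
top
wing deg 26.6 ctr [0.5446 0.123 ] [0.5332 0.1175] [0.085 0.001] 19
  return _methods._mean(a, axis=axis, dtype=dtype,
  ret = um.true_divide(
Traceback (most recent call last):
  File "h.py", line 31, in status
    P,a,l,ctr,sz=orient(c,im,d,.07,.09,axis,.12); u=np.array([np.cos(np.radians(a)),np.sin(np.radians(a))])
                 ~~~~~~^^^^^^^^^^^^^^^^^^^^^^^^^
  File "h.py", line 27, in orient
    l=cv2.fitLine((P[:,:2]*1e3).astype(np.float32),cv2.DIST_HUBER,0,.01,.01).ravel()
      ~~~~~~~~~~~^^^^^^^^^^^^^^^^^^^^^^^^^^^^^^^^^^^^^^^^^^^^^^^^^^^^^^^^^^^
cv2.error: OpenCV(4.12.0) /io/opencv/modules/imgproc/src/linefit.cpp:50: error: (-215:Assertion failed) count > 0 in function 'fitLine2D_wods'
```

```bash
sed -i 's/s=170,v=120/s=130,v=130/' h.py
python3 - <<'E'
from h import *
from scipy.optimize import least_squares
for n in ('top','scene'):
    s,im,d,c=cam(n); print(n); H=cv2.cvtColor(im,cv2.COLOR_RGB2HSV)
    if n=='top': print(H[150,300],H[190,227],H[220,239])
    try: status(c,im,d)
    except Exception as e: print(e)
    P=cloud(c,d,d>0)
    def circ(ctr,rmin,rmax,z0,z1,R,nm):
        r=np.hypot(*(P[:,:2]-ctr).T); Q=P[(r<rmax)&(r>rmin)&(P[:,2]>z0)&(P[:,2]<z1)]
        f=least_squares(lambda p:np.hypot(Q[:,0]-p[0],Q[:,1]-p[1])-p[2],[*ctr,R],loss='soft_l1',f_scale=.002); print(nm,np.round(f.x,4),len(Q))
    circ((.5623,-.174),.035,.06,.036,.05,.045,'wheel')
    circ((.702,-.001),.085,.105,.052,.066,.093,'drum')
    circ((.45,.139),.0,.03,.16,.18,.02,'valve')
    circ((.541,.127),.025,.05,.05,.06,.02,'boss')
E
```

```text
top
[ 15 155 255] [ 15 153 255] [ 17 141 255]
wing deg 26.8 ctr [0.5426 0.1289] [0.5424 0.1281] [0.089 0.014] 263
pointer -178.93 green off -0.0982 axis off 0.0002 green dir 133.26 356 [0.11435969 0.0288052 ]
wheel [ 0.5627 -0.1729  0.0457] 588
drum [7.037e-01 4.000e-04 9.280e-02] 568
valve [0.447  0.1433 0.0148] 421
boss [0.5426 0.1293 0.0363] 529
scene
wing deg 27.0 ctr [0.5458 0.1292] [0.5473 0.1263] [0.087 0.016] 261
pointer -179.05 green off -0.0991 axis off -0.0009 green dir 133.26 460 [0.03128472 0.12224589]
wheel [ 0.5669 -0.1757  0.0451] 961
drum [0.707  0.     0.0931] 1066
valve [0.4509 0.1427 0.0167] 257
boss [0.545  0.1306 0.0362] 328
```

```bash
python3 -m creep '[[[0.69,-0.745,0,0,0,0.109],[0.69,-0.745,0,0,0,0.109],[0.69,-0.745,0,0,0,0.109],[0.69,-0.745,0,0,0,0.109]]]' 0 20
python3 -m creep '[[[0.518,-0.92,0,0,0,0],[0.518,-0.92,0,0,0,0],[0.518,-0.92,0,0,0,0]]]'
python3 -m creep '[[[0.518,-0.92,0,0,0,0],[0.518,-0.92,0,0,0,0],[0.518,-0.92,0,0,0,0]]]'
```

```text
time_s: 0.85
position: [0.2451, -0.3767, 0.2137]
eef_rot: [180.0, -0.0, 0.1]
ft_force: [0.1, -0.2, 0.2]
opening: 0.62
finger_force: 0.0
time_s: 1.23
position: [0.323, -0.2395, 0.2135]
eef_rot: [180.0, -0.0, -0.0]
ft_force: [-0.9, -0.4, 0.2]
opening: 0.295
finger_force: 0.0
time_s: 1.6
position: [0.4015, -0.1013, 0.2136]
eef_rot: [180.0, -0.1, 0.0]
ft_force: [0.3, -0.5, 0.8]
opening: 0.012
finger_force: 0.0
```

```bash
python3 -m creep '[[[0.518,-0.92,0,0,0,0],[0.518,-0.92,0,0,0,0],[0.518,-0.92,0,0,0,0]]]'
python3 -m creep '[[[0.518,-0.92,0,0,0,0],[0.518,-0.92,0,0,0,0],[0.518,-0.92,0,0,0,0],[0.518,-0.92,0,0,0,0]]]'
python3 - <<'E'
from h import *
s,im,d,c=cam('wrist'); save(im,'w1.png'); print(c, s['position'],s['eef_rot'],s['opening'],s['time_s'])
E
```

```text
time_s: 1.98
position: [0.4799, 0.0371, 0.2133]
eef_rot: [180.0, -0.1, 0.1]
ft_force: [0.1, -0.3, 0.6]
opening: -0.0
finger_force: 0.0
time_s: 2.48
position: [0.5573, 0.1747, 0.2124]
eef_rot: [180.0, 0.0, 0.1]
ft_force: [-0.5, 0.0, -0.5]
opening: 0.005
finger_force: 0.0
{'fovy': 69.12152167214614, 'cx': 248.50515825068211, 'cy': 193.07807716152072, 'distortion': array([-0.01049906,  0.        ,  0.        ,  0.        ,  0.        ]), 'hand_eye': array([[-8.38116428e-04, -9.53534203e-01, -3.01283624e-01,
         8.30457124e-02],
       [ 9.99999603e-01, -8.90464831e-04,  3.64194277e-05,
        -1.44254390e-03],
       [-3.03009641e-04, -3.01283474e-01,  9.53534570e-01,
        -1.70727045e-01],
       [ 0.00000000e+00,  0.00000000e+00,  0.00000000e+00,
         1.00000000e+00]])} [0.55732842 0.17470091 0.21240673] [1.79996563e+02 4.95482044e-03 9.84903140e-02] 0.005327237388090803 2.475
```

```bash
cat >> h.py <<'E'
from scipy.spatial.transform import Rotation as Ro
def wcam():
    s,im,d,c=cam('wrist'); T=np.eye(4); T[:3,:3]=Ro.from_euler('xyz',s['eef_rot'],degrees=True).as_matrix(); T[:3,3]=s['position']
    c=dict(c); c['view']=np.linalg.inv(T@np.array(c['hand_eye'])); return s,im,d,c
E
python3 - <<'E'
from h import *
s,im,d,c=wcam()
for g in blobs(im,55,85): print('green',np.round(cloud(c,d,g[0]).max(0),4),np.round(plane(c,[g[1]],.086),4),g[1])
P,a,l,ctr,sz=orient(c,im,d,.085,.11,(.544,.129),.06); print(a,l,ctr,sz)
H=cv2.cvtColor(im,cv2.COLOR_RGB2HSV); print(P[:,2].max() if len(P) else 0)
E
```

```text
green [0.6136 0.1059 0.0869] [[0.6091 0.101  0.086 ]] [318.69230769 135.38461538]
27.935698 [0.5550898 0.1377936] [0.54233307 0.13178697] [0.0894218  0.01439254]
0.0967141495084427
```

View pics/w1.png

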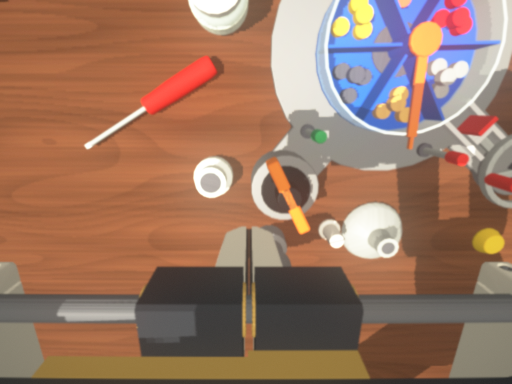

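The wrist picture shows the wing at (288,195), the green cap at (319,136) and the closed fingers beside the wing on its left. I'll descend there and work out the push arc.

```bash
python3 -m creep '[[[0,-0.03,0.4,0,0,0],[0,-0.03,0.79,0,0,0],[0,-0.03,0.79,0,0,0],[0,-0.03,0.79,0,0,0]]]'
cat >> h.py <<'E'
def arc(phis,K=(.5435,.130),r=.030,p0=None):
    p0=robot.get_state()['position'] if p0 is None else p0
    for f in phis:
        t=np.radians(f); u=np.array([np.cos(t),np.sin(t)]); n=np.array([-u[1],u[0]])
        off=.007+.0075*abs(u[1])+.0175*abs(u[0]); p=K+r*u+n*off; q=(p-p0[:2])/.15
        print(f,np.round(p,4),'row',round(q[0],3),round(-q[1],3))
E
python3 -c "
from h import *
arc(range(27,-130,-8))"
```

```text
time_s: 3.08
position: [0.5571, 0.1772, 0.097]
eef_rot: [-180.0, -0.2, -0.1]
ft_force: [-0.2, 0.3, 1.3]
opening: 0.009
finger_force: 0.0
27 [0.5584 0.1668] row 0.009 0.069
19 [0.5634 0.1643] row 0.042 0.086
11 [0.5681 0.1609] row 0.073 0.109
3 [0.5722 0.1564] row 0.101 0.139
-5 [0.5756 0.1524] row 0.123 0.165
-13 [0.5785 0.1483] row 0.143 0.192
-21 [0.5808 0.1435] row 0.158 0.224
-29 [0.5823 0.1381] row 0.168 0.26
-37 [0.5828 0.1323] row 0.172 0.299
-45 [0.5822 0.1262] row 0.167 0.34
-53 [0.5803 0.1202] row 0.155 0.38
-61 [0.5773 0.1144] row 0.135 0.418
-69 [0.5732 0.1093] row 0.107 0.453
-77 [0.568  0.1049] row 0.073 0.482
-85 [0.5621 0.1015] row 0.033 0.505
-93 [0.5573 0.0992] row 0.002 0.52
-101 [0.5552 0.0972] row -0.013 0.533
-109 [0.5524 0.0952] row -0.031 0.547
-117 [0.5492 0.0935] row -0.053 0.558
-125 [0.5453 0.0921] row -0.079 0.567
```

```bash
python3 -m creep '[[[0.01,0.07,0,0,0,0],[0.04,0.085,0,0,0,0],[0.075,0.11,0,0,0,0],[0.1,0.14,0,0,0,0],[0.125,0.165,0,0,0,0],[0.145,0.19,0,0,0,0],[0.16,0.225,0,0,0,0],[0.16,0.225,0,0,0,0]]]'
python3 -c "
from h import *
for n in ('top','scene'):
    s,im,d,c=cam(n)
    try: status(c,im,d)
    except Exception as e: print(e)
arc(range(-21,-130,-8))
"
```

```text
time_s: 4.08
position: [0.5796, 0.1439, 0.0947]
eef_rot: [180.0, 0.0, -0.1]
ft_force: [-0.1, 1.1, 0.3]
opening: 0.006
finger_force: 0.0
wing deg 13.8 ctr [0.5275 0.1239] [0.5284 0.123 ] [0.036 0.01 ] 65
pointer -178.96 green off -0.0981 axis off 0.0002 green dir 133.26 365 [0.12049009 0.02868895]
wing deg 26.1 ctr [0.5447 0.1311] [0.5464 0.1256] [0.087 0.02 ] 247
pointer -177.71 green off -0.0995 axis off 0.0008 green dir 133.26 413 [0.03131806 0.1224903 ]
-21 [0.5808 0.1435] row 0.009 0.005
-29 [0.5823 0.1381] row 0.019 0.041
-37 [0.5828 0.1323] row 0.022 0.08
-45 [0.5822 0.1262] row 0.018 0.12
-53 [0.5803 0.1202] row 0.006 0.161
-61 [0.5773 0.1144] row -0.014 0.199
-69 [0.5732 0.1093] row -0.042 0.234
-77 [0.568  0.1049] row -0.076 0.263
-85 [0.5621 0.1015] row -0.116 0.285
-93 [0.5573 0.0992] row -0.148 0.3
-101 [0.5552 0.0972] row -0.162 0.314
-109 [0.5524 0.0952] row -0.18 0.327
-117 [0.5492 0.0935] row -0.202 0.339
-125 [0.5453 0.0921] row -0.228 0.348
```

```bash
python3 - <<'E'
from h import *
a=cam('scene')[1][110:240,190:350]; b=cam('wrist')[1]
o=np.vstack([cv2.resize(a,(480,390),interpolation=cv2.INTER_CUBIC)]); o=np.hstack([o[:384],b[:,160:480]]); save(o,'c2.png'); print(o.shape)
E
```

```text
(384, 800, 3)
```

View pics/c2.png

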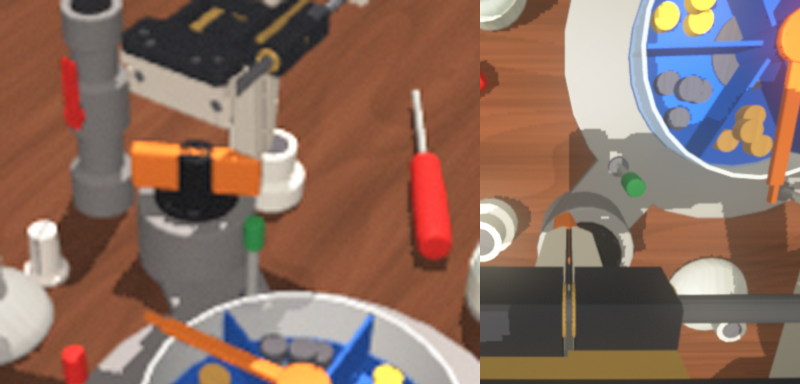

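```bash
python3 - <<'E'
from h import *
s,im,d,c=cam('scene'); print(s['position'],s['time_s'],s['ft_force'])
o,r=None,None
for (u,v) in [(x,y) for x in (232,238,244,250,256,262,268,274,278) for y in (158,)]+[(272,y) for y in range(140,180,3)]:
    o,r=rays(c,[(u,v)]); print((u,v),im[v,u],np.round(o+r[0]*d[v,u],4))
P,a,l,ctr,sz=orient(c,im,d,.06,.11,(.544,.130),.06); print(a,l,ctr,sz)
E
```

```text
[0.5794355  0.14444449 0.09485541] 4.275 [0.37775637 0.25138426 0.21584104]
(232, 158) [148  88  59] [4.249e-01 2.072e-01 4.000e-04]
(238, 158) [255 175  71] [0.5133 0.115  0.0951]
(244, 158) [254 157  66] [0.5238 0.1215 0.0955]
(250, 158) [115  73  50] [0.534  0.1283 0.0955]
(256, 158) [61 53 52] [0.5432 0.1367 0.0941]
(262, 158) [145  85  55] [ 4.850e-01  2.488e-01 -2.000e-04]
(268, 158) [188 175 158] [0.5759 0.1308 0.1116]
(274, 158) [196 182 163] [0.5896 0.1311 0.1171]
(278, 158) [159 149 134] [0.5886 0.1483 0.106 ]
(272, 140) [175 162 148] [0.5863 0.1269 0.1608]
(272, 143) [188 175 158] [0.5858 0.128  0.1531]
(272, 146) [186 173 158] [0.5861 0.1279 0.1463]
(272, 149) [187 174 158] [0.5859 0.1285 0.1389]
(272, 152) [187 173 156] [0.5848 0.1306 0.13  ]
(272, 155) [185 173 157] [0.5855 0.13   0.1235]
(272, 158) [187 175 158] [0.5849 0.1313 0.1151]
(272, 161) [181 143 119] [0.5756 0.147  0.0937]
(272, 164) [221 113  48] [0.5797 0.1406 0.0919]
(272, 167) [210 104  42] [0.5791 0.142  0.083 ]
(272, 170) [210 105  41] [0.5818 0.1378 0.0792]
(272, 173) [209 104  43] [0.5798 0.1416 0.0678]
(272, 176) [108 104 101] [0.5763 0.1478 0.0539]
(272, 179) [110 104 101] [0.5826 0.1377 0.0557]
26.415495 [0.54831177 0.1254605 ] [0.5449812  0.13114877] [0.08773213 0.02126332]
```

```bash
python3 - <<'E'
from h import *
s,im,d,c=wcam(); print(s['position'])
for u in (235,243,255,262):
  for v in (218,224,230,236,244,254,262):
    o,r=rays(c,[(u,v)]); print((u,v),im[v,u],np.round(o+r[0]*d[v,u],4))
E
```

```text
[0.57943434 0.14447636 0.09485992]
(235, 218) [156 103  72] [0.5798 0.1563 0.0673]
(235, 224) [171  96  51] [0.5801 0.1557 0.0794]
(235, 230) [172 160 136] [0.5872 0.1545 0.1047]
(235, 236) [173 163 141] [0.5868 0.1541 0.1123]
(235, 244) [173 163 141] [0.5874 0.1536 0.1237]
(235, 254) [173 164 142] [0.5876 0.1531 0.1351]
(235, 262) [171 162 140] [0.5876 0.1527 0.143 ]
(243, 218) [173  95  48] [0.5836 0.15   0.0764]
(243, 224) [175  97  50] [0.5832 0.1498 0.0865]
(243, 230) [171 162 139] [0.5868 0.1494 0.1039]
(243, 236) [171 163 140] [0.5872 0.1493 0.1131]
(243, 244) [171 162 140] [0.5872 0.1491 0.1233]
(243, 254) [171 162 139] [0.5867 0.1489 0.1336]
(243, 262) [170 162 140] [0.5874 0.1487 0.1427]
(255, 218) [138 131 122] [0.5742 0.1406 0.054 ]
(255, 224) [151  87  48] [0.5758 0.141  0.0697]
(255, 230) [171 162 141] [0.5869 0.1418 0.1042]
(255, 236) [171 162 141] [0.5875 0.142  0.1138]
(255, 244) [170 162 140] [0.5871 0.1422 0.1232]
(255, 254) [171 163 141] [0.5871 0.1425 0.1344]
(255, 262) [170 161 140] [0.5877 0.1427 0.1433]
(262, 218) [138 131 123] [0.574  0.1349 0.0536]
(262, 224) [60 53 48] [0.5722 0.1352 0.0616]
(262, 230) [167 159 138] [0.5872 0.1374 0.1047]
(262, 236) [171 162 141] [0.5871 0.1378 0.1131]
(262, 244) [171 162 141] [0.5873 0.1383 0.1236]
(262, 254) [170 162 140] [0.587  0.1388 0.1342]
(262, 262) [169 160 138] [0.5874 0.1392 0.1428]
```

Both cameras show the closed fingertips ending at z≈0.103, about 8 mm behind the reported TCP instead of 22 mm ahead. So the finger passed over the wing. I'll go back and redo the approach 30 mm lower.

```bash
python3 -m creep '[[[-0.15,-0.24,0,0,0,0],[-0.15,-0.24,0,0,0,0],[-0.15,-0.24,0.2,0,0,0],[-0.15,-0.24,0.2,0,0,0],[-0.15,-0.24,0.2,0,0,0]]]'
python3 - <<'E'
from h import *
s,im,d,c=wcam(); P=cloud(c,d,np.ones(d.shape,bool)); p=s['position']; print(p,s['ft_force'])
Q=P[(abs(P[:,0]-p[0]-.0075)<.004)&(abs(P[:,1]-p[1])<.02)&(P[:,2]>.05)]; print('tip z',np.sort(Q[:,2])[:5],Q[:,1].min()-p[1],Q[:,1].max()-p[1])
L=Q[Q[:,2]<Q[:,2].min()+.012]; print(L[:,1].min()-p[1],L[:,1].max()-p[1])
arc(range(27,-130,-8))
E
```

```text
time_s: 5.0
position: [0.5577, 0.1801, 0.0654]
eef_rot: [180.0, -0.0, -0.0]
ft_force: [-0.1, -0.3, 0.5]
opening: 0.002
finger_force: 0.0
[0.55765682 0.1800621  0.0654367 ] [-0.0957777 -0.2709649  0.4610979]
tip z [0.05010737 0.05011586 0.05021636 0.05021966 0.05033188] -0.019983773121484277 0.018035527653734118
-0.019983773121484277 -0.011182209031433382
27 [0.5584 0.1668] row 0.003 0.089
19 [0.5634 0.1643] row 0.036 0.105
11 [0.5681 0.1609] row 0.067 0.128
3 [0.5722 0.1564] row 0.094 0.158
-5 [0.5756 0.1524] row 0.117 0.185
-13 [0.5785 0.1483] row 0.137 0.212
-21 [0.5808 0.1435] row 0.152 0.244
-29 [0.5823 0.1381] row 0.162 0.28
-37 [0.5828 0.1323] row 0.165 0.319
-45 [0.5822 0.1262] row 0.161 0.359
-53 [0.5803 0.1202] row 0.149 0.399
-61 [0.5773 0.1144] row 0.129 0.438
-69 [0.5732 0.1093] row 0.101 0.472
-77 [0.568  0.1049] row 0.067 0.502
-85 [0.5621 0.1015] row 0.027 0.524
-93 [0.5573 0.0992] row -0.004 0.539
-101 [0.5552 0.0972] row -0.019 0.553
-109 [0.5524 0.0952] row -0.037 0.566
-117 [0.5492 0.0935] row -0.059 0.578
-125 [0.5453 0.0921] row -0.085 0.587
```

```bash
python3 -m creep '[[[0,0.09,0,0,0,0],[0.035,0.105,0,0,0,0],[0.065,0.13,0,0,0,0],[0.095,0.16,0,0,0,0],[0.095,0.16,0,0,0,0]]]'
python3 -c "
from h import *
for n in ('top','scene'):
    s,im,d,c=cam(n)
    try: status(c,im,d)
    except Exception as e: print(e)
print(s['position'])
"
```

```text
time_s: 5.68
position: [0.5722, 0.1558, 0.0649]
eef_rot: [180.0, -0.1, -0.1]
ft_force: [0.8, 0.0, -0.0]
opening: 0.009
finger_force: 0.0
OpenCV(4.12.0) /io/opencv/modules/imgproc/src/linefit.cpp:50: error: (-215:Assertion failed) count > 0 in function 'fitLine2D_wods'

wing deg 4.2 ctr [0.5467 0.1291] [0.5495 0.1266] [0.09  0.014] 241
pointer 176.56 green off -0.0903 axis off 0.0008 green dir 133.26 409 [0.0309498 0.1211293]
[0.57212782 0.15591852 0.0649179 ]
  return _methods._mean(a, axis=axis, dtype=dtype,
  ret = um.true_divide(
```

```bash
python3 -m creep '[[[0.025,0.027,0,0,0,0],[0.043,0.054,0,0,0,0],[0.058,0.086,0,0,0,0],[0.068,0.122,0,0,0,0],[0.071,0.161,0,0,0,0],[0.067,0.2,0,0,0,0],[0.055,0.24,0,0,0,0],[0.035,0.28,0,0,0,0],[0.007,0.314,0,0,0,0],[-0.027,0.344,0,0,0,0],[-0.067,0.366,0,0,0,0],[-0.067,0.366,0,0,0,0]]]'
python3 -c "
from h import *
for n in ('top','scene'):
    s,im,d,c=cam(n)
    try: status(c,im,d)
    except Exception as e: print(e)
arc(range(-85,-130,-8))
" 2>/dev/null
```

```text
time_s: 7.28
position: [0.5603, 0.1009, 0.0648]
eef_rot: [180.0, 0.1, -0.0]
ft_force: [0.2, 0.2, 0.4]
opening: 0.003
finger_force: 0.0
OpenCV(4.12.0) /io/opencv/modules/imgproc/src/linefit.cpp:50: error: (-215:Assertion failed) count > 0 in function 'fitLine2D_wods'

wing deg 89.7 ctr [0.5602 0.1295] [0.5517 0.1549] [0.089 0.023] 39
pointer 152.09 green off -0.0408 axis off 0.0021 green dir 133.26 376 [0.02950262 0.12183421]
-85 [0.5621 0.1015] row 0.009 -0.002
-93 [0.5573 0.0992] row -0.023 0.013
-101 [0.5552 0.0972] row -0.037 0.027
-109 [0.5524 0.0952] row -0.055 0.04
-117 [0.5492 0.0935] row -0.077 0.052
-125 [0.5453 0.0921] row -0.103 0.06
```

```bash
python3 -m creep '[[[-0.023,0.013,0,0,0,0],[-0.037,0.027,0,0,0,0],[-0.055,0.04,0,0,0,0],[-0.077,0.052,0,0,0,0],[-0.103,0.06,0,0,0,0],[-0.103,0.06,0,0,0,0],[-0.08,0.1,0,0,0,0],[-0.08,0.1,-0.4,0,0,0],[-0.08,0.1,-0.4,0,0,0],[-0.08,0.1,-0.4,0,0,0]]]'
python3 -c "
from h import *
for n in ('top','scene'):
    s,im,d,c=cam(n)
    try: status(c,im,d)
    except Exception as e: print(e)
arc(range(60,15,-8))
s,im,d,c=wcam()
P=cloud(c,d,np.ones(d.shape,bool)); p=s['position']
Q=P[(abs(P[:,0]-p[0]-.0075)<.004)&(abs(P[:,1]-p[1])<.02)&(P[:,2]>.04)]; print(p,'tip z',np.sort(Q[:,2])[:200:20])
" 2>/dev/null
```

```text
time_s: 8.62
position: [0.5484, 0.0862, 0.1244]
eef_rot: [180.0, 0.1, -0.0]
ft_force: [0.4, -0.5, -0.3]
opening: 0.005
finger_force: 0.0
OpenCV(4.12.0) /io/opencv/modules/imgproc/src/linefit.cpp:50: error: (-215:Assertion failed) count > 0 in function 'fitLine2D_wods'

wing deg 55.0 ctr [0.5459 0.1289] [0.5479 0.1264] [0.087 0.016] 265
pointer 143.24 green off -0.0207 axis off 0.0023 green dir 133.26 360 [0.028578   0.12378597]
60 [0.5392 0.1671] row -0.057 -0.538
52 [0.5433 0.1682] row -0.03 -0.546
44 [0.5479 0.1687] row 0.0 -0.549
36 [0.5527 0.1683] row 0.033 -0.546
28 [0.5578 0.167 ] row 0.067 -0.538
20 [0.5628 0.1647] row 0.1 -0.522
[0.54781559 0.08636494 0.12335238] tip z [0.04015144 0.05232572 0.05291373 0.0532395  0.05345326 0.05377154
 0.0542667  0.05734198 0.12759079 0.1296648 ]
```

```bash
python3 -m creep '[[[-0.1,-0.57,0,0,0,0],[-0.1,-0.57,0,0,0,0],[-0.1,-0.57,0.2,0,0,0],[-0.1,-0.57,0.4,0,0,0],[-0.1,-0.57,0.4,0,0,0],[-0.057,-0.54,0.4,0,0,0],[-0.03,-0.546,0.4,0,0,0],[0,-0.549,0.4,0,0,0],[0.033,-0.546,0.4,0,0,0],[0.05,-0.542,0.4,0,0,0],[0.05,-0.542,0.4,0,0,0]]]'
python3 -c "
from h import *
for n in ('top','scene'):
    s,im,d,c=cam(n)
    try: status(c,im,d)
    except Exception as e: print(e)
arc(range(32,15,-4))
" 2>/dev/null
```

```text
time_s: 10.15
position: [0.5576, 0.1678, 0.0651]
eef_rot: [-180.0, -0.1, -0.0]
ft_force: [-1.4, 1.0, 0.6]
opening: 0.007
finger_force: 0.6
wing deg 21.4 ctr [0.5151 0.1114] [0.5147 0.1108] [0.024 0.012] 71
pointer 137.48 green off -0.0082 axis off 0.0016 green dir 133.26 345 [0.0304769 0.1167423]
wing deg 31.6 ctr [0.5457 0.1291] [0.5478 0.1263] [0.086 0.015] 232
pointer 137.2 green off -0.0065 axis off 0.0026 green dir 133.26 357 [0.02890755 0.12396127]
32 [0.5553 0.1678] row -0.015 -0.0
28 [0.5578 0.167 ] row 0.002 0.005
24 [0.5603 0.166 ] row 0.019 0.012
20 [0.5628 0.1647] row 0.035 0.02
16 [0.5652 0.1632] row 0.051 0.031
```

```bash
python3 -m creep '[[[0.015,0.01,0,0,0,0],[0.027,0.016,0,0,0,0],[0.027,0.016,0,0,0,0],[0.0,-0.06,0,0,0,0],[0.0,-0.06,-0.4,0,0,0],[0.0,-0.06,-0.9,0,0,0],[0,-0.06,-0.9,0,0,0],[0,-0.06,-0.9,0,0,0]]]'
cat >> h.py <<'E'
def aim(n):
    s,im,d,c=wcam() if n=='wrist' else cam(n)
    G=np.vstack([cloud(c,d,g[0]) for g in blobs(im,50,90,90,50,6)]); G=G[(G[:,2]>.08)&(G[:,2]<.1)&(np.hypot(G[:,0]-.611,G[:,1]-.097)<.02)]
    rc=cv2.minEnclosingCircle((G[:,:2]*1e3).astype(np.float32))
    P,a,l,ctr,sz=orient(c,im,d,.074,.086,(.704,0),.13)
    # bar only: 20..110mm from axis, trimmed line fit
    A=np.array([.7037,.0004]) if n=='top' else np.array([.7065,.0]); 
    u=np.array([np.cos(np.radians(a)),np.sin(np.radians(a))]); u*=np.sign(u@(np.array([.611,.097])-A))
    w=(P[:,:2]-A)@u; B=P[(w>.03)&(w<.1),:2]; l4=cv2.fitLine((B*1e3).astype(np.float32),cv2.DIST_HUBER,0,.01,.01).ravel(); v=l4[:2]*np.sign(l4[:2]@u); q=l4[2:]/1e3
    off=lambda g:round(float(v[0]*(g[1]-q[1])-v[1]*(g[0]-q[0]))*1e3,2)
    print(n,'dir',round(float(np.degrees(np.arctan2(v[1],v[0]))),2),'green',np.round(rc[0],1),np.round(np.median(G,0)*1e3,1),round(rc[1],1),'off mm',off(np.array(rc[0])/1e3),off(np.median(G,0)),'axis off',off(A),len(B))
E
python3 -c "
from h import *
for n in ('top','scene'):
    aim(n)
    s,im,d,c=cam(n); status(c,im,d)
s,im,d,c=wcam(); save(im,'w3.png'); print(s['position'])
aim('wrist')
" 2>&1 | grep -v Warn
```

```text
time_s: 11.25
position: [0.5573, 0.1772, 0.2008]
eef_rot: [-180.0, -0.2, -0.0]
ft_force: [-1.1, 0.0, 0.5]
opening: 0.003
finger_force: 0.0
Traceback (most recent call last):
  File "h.py", line 45, in aim
    G=np.vstack([cloud(c,d,g[0]) for g in blobs(im,50,90,90,50,6)]); G=G[(G[:,2]>.08)&(G[:,2]<.1)&(np.hypot(G[:,0]-.611,G[:,1]-.097)<.02)]
ValueError: need at least one array to concatenate
```

```bash
python3 -c "
from h import *
s,im,d,c=wcam(); save(im,'w3.png'); print(s['position'])
for n in ('scene','wrist'): 
    try: aim(n)
    except Exception as e: print(n,e)
s,im,d,c=cam('scene'); status(c,im,d)
" 2>&1 | grep -v Warn
```

```text
[0.5562644  0.17703204 0.19908123]
scene dir 135.34 green [613.2  97.2] [613.7  96.1  85.2] 5.9 off mm -4.61 -4.11 axis off -0.99 148
wrist dir 136.01 green [609.  101.2] [609.6 101.4  85.5] 6.1 off mm -1.82 -2.36 axis off 3.3 189
wing deg 24.3 ctr [0.5455 0.1299] [0.5485 0.1271] [0.088 0.018] 264
pointer 135.25 green off -0.0021 axis off 0.0025 green dir 133.26 376 [0.02862326 0.12336741]
```

View pics/w3.png

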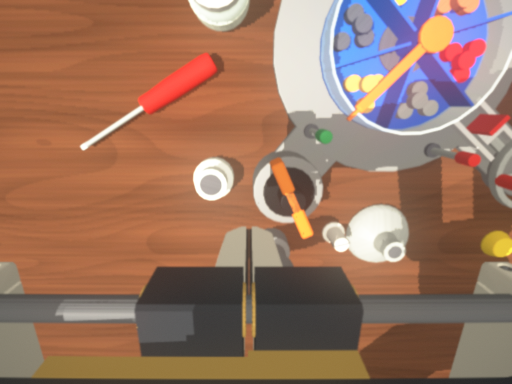

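The wrist picture shows the bar tip at (352,117) aimed slightly short of the green cap at (324,137), by about 3 mm. One more nudge of about 5° on the knob.

```bash
python3 -m creep '[[[0,0,0.4,0,0,0],[0,0,0.8,0,0,0],[0,0,0.9,0,0,0],[0,0,0.9,0,0,0],[0.03,0.06,0.9,0,0,0],[0.045,0.085,0.9,0,0,0],[0.045,0.085,0.9,0,0,0],[0.045,0.085,0.9,0,0,0],[0.0,-0.0,0.9,0,0,0],[0,0,0.4,0,0,0],[0,0,-0.1,0,0,0],[0,0,-0.1,0,0,0]]]'
python3 -m creep '[[[-0.4,0.8,-0.1,0,0,0],[-0.8,1,-0.1,0,0,0],[-1,1,-0.1,0,0,0],[-1,1,-0.1,0,0,0]]]' 45
python3 -m creep '[[[0.05,0.5,0,0,0,0],[0.1,1,0,0,0,0],[0.1,1,0,0,0,0],[0.1,1,0,0,0,0]]]'
python3 -c "
from h import *
for n in ('scene','top','wrist'): 
    try: aim(n)
    except Exception as e: print(n,e)
s,im,d,c=cam('scene'); status(c,im,d)
s,im,d,c=cam('top'); status(c,im,d);print(s['position'])
s,im,d,c=wcam(); save(im,'w4.png')
" 2>&1 | grep -v Warn
```

```text
time_s: 13.0
position: [0.5578, 0.178, 0.2193]
eef_rot: [-179.9, -0.4, 0.0]
ft_force: [-0.9, -0.4, -1.2]
opening: 0.008
finger_force: 0.0
time_s: 13.5
position: [0.4037, 0.0266, 0.2297]
eef_rot: [180.0, 0.0, -0.1]
ft_force: [-0.1, -0.7, -0.6]
opening: 0.387
finger_force: 0.0
time_s: 14.0
position: [0.4214, -0.124, 0.2296]
eef_rot: [-180.0, 0.0, -0.2]
ft_force: [-0.3, 0.9, 0.2]
opening: 0.484
finger_force: 0.0
  return _methods._mean(a, axis=axis, dtype=dtype,
  ret = um.true_divide(
scene dir 133.89 green [613.   98.6] [613.3  96.9  85.5] 7.1 off mm -2.17 -1.14 axis off -1.15 142
top dir 134.19 green [608.6  97.9] [608.3  97.1  86.5] 6.4 off mm -0.46 0.28 axis off -0.73 135
wrist OpenCV(4.12.0) /io/opencv/modules/imgproc/src/linefit.cpp:50: error: (-215:Assertion failed) count > 0 in function 'fitLine2D_wods'

wing deg 19.1 ctr [0.5459 0.1297] [0.5486 0.1268] [0.089 0.017] 261
pointer 134.37 green off 0.0007 axis off 0.0033 green dir 133.26 390 [0.02866063 0.12332691]
wing deg 19.5 ctr [0.5428 0.1292] [0.5428 0.129 ] [0.089 0.014] 255
pointer 134.46 green off -0.0012 axis off 0.0016 green dir 133.26 354 [0.03026929 0.11986643]
[ 0.42133732 -0.12163037  0.22975971]
```

```bash
python3 - <<'E'
from h import *
s,im,d,c=wcam(); p=s['position']; P=cloud(c,d,np.ones(d.shape,bool))
Q=P[(abs(P[:,0]-p[0]-.0075)<.006)&(abs(P[:,1]-p[1])<.05)&(P[:,2]>.1)]; print(p,'tip z',np.sort(Q[:,2])[:100:10], Q[:,1].min()-p[1],Q[:,1].max()-p[1])
for n in ('top','scene','wrist'):
    s,im,d,c=wcam() if n=='wrist' else cam(n)
    for m,ce,st in blobs(im,0,6):
        P=cloud(c,d,m); 
        if len(P)<5: continue
        zt=np.percentile(P[:,2],90); T=P[P[:,2]>zt-.006]; t=T.mean(0)
        if .5<t[0]<.66 and -.25<t[1]<-.03: print(n,np.round(t,4),st[4])
E
```

```text
[ 0.42150387 -0.12180932  0.22990882] tip z [0.23427645 0.23500027 0.23558345 0.23624859 0.23647093 0.23742102
 0.23817551 0.23856447 0.23905104 0.23942904] -0.037346556959600485 0.049996348388998996
top [ 0.6197 -0.1045  0.0535] 38
top [ 0.5858 -0.0586  0.0865] 37
top [ 0.5538 -0.132   0.0814] 64
scene [ 0.5894 -0.0588  0.0852] 108
scene [ 0.5573 -0.1344  0.0786] 208
scene [ 0.6221 -0.1059  0.0519] 87
wrist [ 0.611  -0.0984  0.0515] 106
wrist [ 0.5844 -0.0574  0.0846] 208
wrist [ 0.5523 -0.1308  0.0799] 225
```

View pics/w4.png

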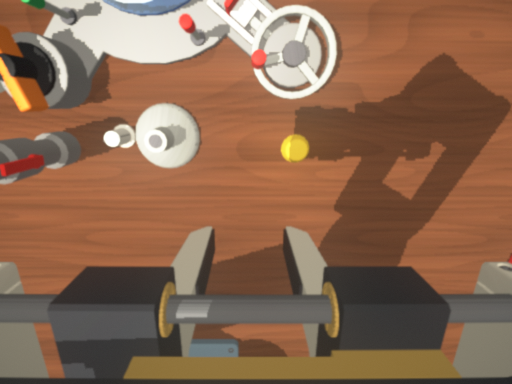

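```bash
python3 -m creep '[[[0.4,0.03,0,0,0,0],[0.8,0.068,0,0,0,0],[0.883,0.068,0,0,0,0],[0.883,0.068,0.4,0,0,0],[0.883,0.068,0.6,0,0,0],[0.883,0.068,0.6,0,0,0],[0.883,0.068,0.6,0,0,0]]]' 45
python3 - <<'E'
from h import *
s,im,d,c=wcam(); p=s['position']; print(p)
for m,ce,st in blobs(im,0,6):
        P=cloud(c,d,m); 
        if len(P)<5: continue
        zt=np.percentile(P[:,2],90); T=P[P[:,2]>zt-.006]; t=T.mean(0); print(np.round(t-p,4),np.round(t,4),st[4],ce)
save(im,'w5.png')
E
```

```text
time_s: 15.38
position: [0.5546, -0.1338, 0.1415]
eef_rot: [179.9, -0.1, -0.0]
ft_force: [0.0, -0.4, 0.6]
opening: 0.484
finger_force: 0.0
[ 0.55457919 -0.13376478  0.14149093]
[ 0.1437  0.0605 -0.1085] [ 0.6983 -0.0733  0.033 ] 368 [182.32608696  34.86141304]
[ 0.1305  0.0783 -0.0965] [ 0.6851 -0.0554  0.045 ] 930 [162.29677419  51.97634409]
[ 0.0651  0.0299 -0.0891] [ 0.6196 -0.1038  0.0524] 170 [217.20588235 125.71176471]
[ 0.0312  0.0761 -0.0565] [ 0.5858 -0.0576  0.085 ] 280 [160.57857143 169.18214286]
[-0.0002  0.0032 -0.0616] [ 0.5544 -0.1305  0.0799] 378 [246.51587302 199.51587302]
```

View pics/w5.png

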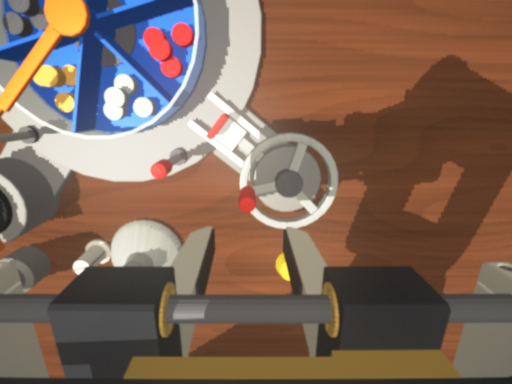

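The wrist picture shows the peg at (246,200), centred between the open fingers, with nothing else in the way. Next: descend and grip the peg gently.

```bash
python3 -m creep '[[[0,-0.013,0.3,0,0,0],[0,-0.013,0.5,0,0,0],[0,-0.013,0.58,0,0,0],[0,-0.013,0.58,0,0,0],[0,-0.013,0.58,0,0,0]]]'
python3 -m creep '[[[0,0,0,0,0,0],[0,0,0,0,0,0],[0,0,0,0,0,0],[0,0,0,0,0,0],[0,0,0,0,0,0],[0,0,0,0,0,0]]]' 8 15
```

```text
time_s: 16.05
position: [0.5553, -0.1321, 0.0546]
eef_rot: [179.9, -0.2, -0.0]
ft_force: [0.2, -0.4, -0.2]
opening: 0.485
finger_force: 0.0
time_s: 16.8
position: [0.5542, -0.132, 0.0531]
eef_rot: [180.0, -0.0, -0.0]
ft_force: [-0.5, -3.6, 2.1]
opening: 0.171
finger_force: 15.0
```

```bash
python3 - <<'E'
import numpy as np
r=.043/.15
def T(a0,l):
    for a in l:
        t,b=np.radians(a),np.radians(a0); print(a,round(r*(np.cos(t)-np.cos(b)),3),round(-r*(np.sin(t)-np.sin(b)),3))
T(102.5,np.arange(92.5,-8,-10)); print(); T(-7.5,np.arange(-17.5,-131,-10))
E
```

```text
92.5 0.05 -0.007
82.5 0.099 -0.004
72.5 0.148 0.006
62.5 0.194 0.026
52.5 0.237 0.052
42.5 0.273 0.086
32.5 0.304 0.126
22.5 0.327 0.17
12.5 0.342 0.218
2.5 0.348 0.267
-7.5 0.346 0.317

-17.5 -0.011 0.049
-27.5 -0.03 0.095
-37.5 -0.057 0.137
-47.5 -0.091 0.174
-57.5 -0.13 0.204
-67.5 -0.175 0.227
-77.5 -0.222 0.242
-87.5 -0.272 0.249
-97.5 -0.322 0.247
-107.5 -0.37 0.236
-117.5 -0.417 0.217
-127.5 -0.459 0.19
```

```bash
python3 -m creep '[[[0.05,-0.007,0,0,0,0],[0.099,-0.004,0,0,0,0],[0.148,0.006,0,0,0,0],[0.194,0.026,0,0,0,0],[0.194,0.026,0,0,0,0]]]'
```

```text
time_s: 17.42
position: [0.5831, -0.1338, 0.0529]
eef_rot: [-179.8, 0.1, -0.1]
ft_force: [-1.1, 3.1, 4.2]
opening: 0.17
finger_force: 15.0
```

```bash
python3 -m creep '[[[0.043,0.026,0,0,0,0],[0.079,0.06,0,0,0,0],[0.11,0.1,0,0,0,0],[0.133,0.144,0,0,0,0],[0.148,0.192,0,0,0,0],[0.154,0.241,0,0,0,0],[0.152,0.291,0,0,0,0],[0.152,0.291,0,0,0,0]]]'
python3 -m creep '[[[-0.011,0.049,0,0,0,0],[-0.03,0.095,0,0,0,0],[-0.057,0.137,0,0,0,0],[-0.091,0.174,0,0,0,0],[-0.13,0.204,0,0,0,0],[-0.175,0.227,0,0,0,0],[-0.222,0.242,0,0,0,0],[-0.222,0.242,0,0,0,0]]]'
python3 -c "
from h import *
s,im,d,c=cam('scene')
for m,ce,st in blobs(im,0,6):
    P=cloud(c,d,m)
    if len(P)>5:
        t=P[P[:,2]>np.percentile(P[:,2],90)-.006].mean(0); print(np.round(t,4),st[4])
aim('scene'); print(robot.get_state()['ft_force'])
"
```

```text
time_s: 18.42
position: [0.6189, -0.1791, 0.054]
eef_rot: [179.9, -1.5, -0.1]
ft_force: [37.0, 2.6, -18.8]
opening: 0.114
finger_force: 22.1
time_s: 19.42
position: [0.5732, -0.2164, 0.0534]
eef_rot: [179.9, -0.1, -0.1]
ft_force: [1.6, -3.7, 2.1]
opening: 0.087
finger_force: 2.0
[0.4491 0.1175 0.1329] 142
[0.6695 0.2564 0.024 ] 428
[ 0.5896 -0.0589  0.0851] 109
[ 0.645  -0.0785  0.0514] 107
[ 0.6894 -0.0577  0.0443] 320
[ 0.824  -0.1755  0.0687] 1941
scene dir 133.81 green [611.2  99.1] [613.3  96.5  85.7] 7.6 off mm -0.91 -0.57 axis off -1.06 142
[ 1.58829888 -4.3441559   2.52042289]
```

The peg slipped out of the grip, since the opening went down to 8 mm, although the shoe has moved about 36 mm. I'll lift and look.

```bash
python3 -m creep '[[[0,0,-0.3,0,0,0],[0,0,-0.6,0,0,0],[-0.3,0,-0.7,0,0,0],[-0.3,0,-0.7,0,0,0]]]'
python3 - <<'E'
from h import *
s,im,d,c=wcam(); print(s['position'],s['ft_force']); save(im,'w6.png')
for n in ('top','scene','wrist'):
    s,im,d,c=wcam() if n=='wrist' else cam(n)
    for m,ce,st in blobs(im,0,6):
        P=cloud(c,d,m); 
        if len(P)<5: continue
        zt=np.percentile(P[:,2],90); T=P[P[:,2]>zt-.006]; t=T.mean(0)
        if .5<t[0]<.69 and -.25<t[1]<-.03: print(n,np.round(t,4),st[4])
    try: aim(n)
    except Exception as e: print(n)
E
```

```text
time_s: 20.02
position: [0.5255, -0.2139, 0.1585]
eef_rot: [-179.9, 0.1, -0.1]
ft_force: [0.0, -0.7, 0.3]
opening: 0.089
finger_force: 0.0
[ 0.5254912  -0.21388135  0.15851383] [ 0.04699263 -0.69780743  0.34155899]
top [ 0.6855 -0.057   0.0467] 202
top [ 0.6424 -0.0771  0.0526] 39
top [ 0.586  -0.0587  0.0864] 37
top dir 134.57 green [608.6  98. ] [608.2  97.1  86.2] 6.3 off mm -1.05 -0.16 axis off -0.32 135
scene [ 0.5893 -0.0589  0.0854] 109
scene [ 0.6455 -0.0775  0.0512] 111
scene [ 0.6893 -0.0579  0.0446] 321
scene [ 0.5572 -0.2165  0.0795] 232
scene dir 133.96 green [611.9  99.1] [613.2  97.1  85.5] 8.3 off mm -1.69 -1.22 axis off -0.98 138
wrist [ 0.6848 -0.0561  0.0447] 937
wrist [ 0.6417 -0.0761  0.0512] 506
wrist [ 0.5858 -0.0585  0.0847] 335
wrist [ 0.5529 -0.2146  0.0799] 312
wrist
```

View pics/w6.png

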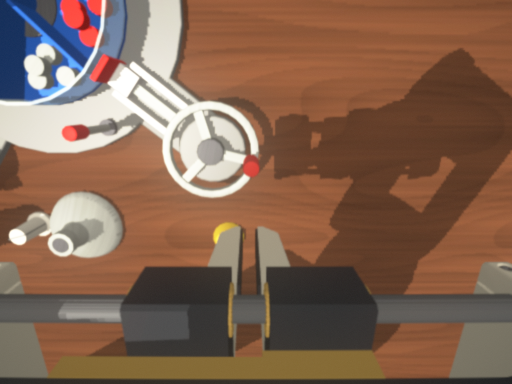

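The wrist picture shows the peg at (251,166), about 207° round and roughly 22° short of the stop. The shoe at (104,68) is almost on the drum. I'll push the peg on with closed fingers from its +x side.

```bash
python3 -m creep '[[[0.34,-0.01,0,0,0,0],[0.34,-0.01,0,0,0,0],[0.34,-0.01,0.4,0,0,0],[0.34,-0.01,0.7,0,0,0],[0.34,-0.01,0.7,0,0,0],[0.3,-0.01,0.7,0,0,0],[0.26,-0.01,0.7,0,0,0],[0.22,-0.015,0.7,0,0,0],[0.2,-0.02,0.7,0,0,0],[0.2,-0.02,0.7,0,0,0]]]' 0 20
python3 - <<'E'
from h import *
for n in ('top','scene'):
    s,im,d,c=cam(n)
    for m,ce,st in blobs(im,0,6):
        P=cloud(c,d,m); 
        if len(P)<5: continue
        zt=np.percentile(P[:,2],90); T=P[P[:,2]>zt-.006]; t=T.mean(0)
        if .5<t[0]<.67 and -.25<t[1]<-.03: print(n,np.round(t,4),st[4])
E
```

```text
time_s: 21.62
position: [0.5659, -0.2145, 0.0557]
eef_rot: [179.7, -1.1, -0.1]
ft_force: [23.3, -1.0, -13.6]
opening: 0.001
finger_force: 10.8
top [ 0.6424 -0.0759  0.0539] 31
top [ 0.5858 -0.0587  0.0863] 37
scene [ 0.5899 -0.059   0.0853] 111
scene [ 0.6462 -0.0769  0.0512] 108
scene [ 0.5522 -0.2215  0.0457] 7
```

```bash
python3 -m creep '[[[0.12,0.0,0,0,0,0],[0.12,0,0,0,0,0],[0.12,0,-0.3,0,0,0],[0.12,0,-0.5,0,0,0],[0,-0.3,-0.5,0,0,0],[-0.3,-0.4,-0.5,0,0,0],[-0.3,-0.4,-0.5,0,0,0],[-0.3,-0.4,-0.5,0,0,0]]]' 0
python3 - <<'E'
from h import *
s,im,d,c=wcam(); print(s['position'],s['ft_force']); save(im,'w7.png')
for n in ('top','scene','wrist'):
    s,im,d,c=wcam() if n=='wrist' else cam(n)
    for m,ce,st in blobs(im,0,6):
        P=cloud(c,d,m); 
        if len(P)<5: continue
        zt=np.percentile(P[:,2],90); T=P[P[:,2]>zt-.006]; t=T.mean(0)
        if .5<t[0]<.67 and -.25<t[1]<-.03: print(n,np.round(t,4),st[4])
    if n!='wrist': aim(n)
E
```

```text
time_s: 22.72
position: [0.5129, -0.1529, 0.1289]
eef_rot: [179.9, -0.1, -0.1]
ft_force: [0.7, 0.1, -0.3]
opening: 0.008
finger_force: 0.0
[ 0.51289041 -0.1529206   0.1289341 ] [ 0.6840512   0.12563126 -0.31255921]
top [ 0.6427 -0.0763  0.0533] 32
top [ 0.5858 -0.0586  0.0867] 37
top dir 134.64 green [608.7  97.9] [608.3  97.9  86.2] 6.4 off mm -1.16 -0.84 axis off -0.2 136
scene [ 0.5896 -0.0589  0.0849] 109
scene [ 0.6462 -0.0769  0.0513] 107
scene [ 0.5529 -0.2156  0.0794] 237
scene dir 133.44 green [613.1  98.5] [612.6  96.3  85.7] 6.9 off mm -1.39 0.48 axis off -1.48 140
wrist [ 0.6419 -0.0745  0.0514] 545
wrist [ 0.5856 -0.0579  0.0849] 374
wrist [ 0.5485 -0.2122  0.0798] 498
```

View pics/w7.png

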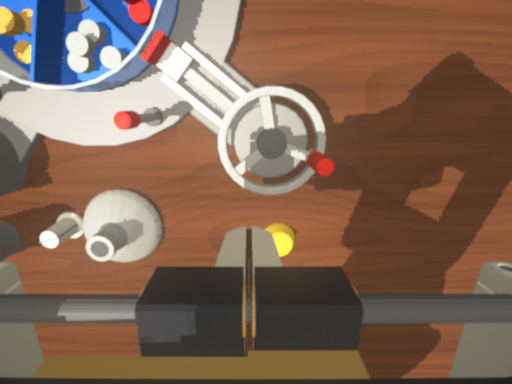

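```bash
python3 - <<'E'
from h import *
from scipy.optimize import least_squares
for n in ('wrist','top','scene'):
    s,im,d,c=wcam() if n=='wrist' else cam(n)
    P=cloud(c,d,d>0); g=(.704,0.)
    r=np.hypot(*(P[:,:2]-g).T); Q=P[(r<.105)&(r>.085)&(P[:,2]>.055)&(P[:,2]<.064)]
    f=least_squares(lambda p:np.hypot(Q[:,0]-p[0],Q[:,1]-p[1])-.0925,[*g],loss='soft_l1',f_scale=.002).x
    for w,rr,z0,z1 in (('wheel',.0455,.036,.05),):
        r=np.hypot(*(P[:,:2]-(.5635,-.174)).T); W=P[(r<.06)&(r>.035)&(P[:,2]>z0)&(P[:,2]<z1)]
        fw=least_squares(lambda p:np.hypot(W[:,0]-p[0],W[:,1]-p[1])-rr,[.5635,-.174],loss='soft_l1',f_scale=.002).x
    for m,ce,st in blobs(im,0,6):
        S=cloud(c,d,m)
        if len(S)<5: continue
        t=S.mean(0)
        if abs(t[0]-.644)<.02 and abs(t[1]+.077)<.02:
            T=S[S[:,2]>.046]; D=np.hypot(*(T[:,:2]-f).T); print(n,'drum',np.round(f,4),'shoe dist 2/50/98%',np.round(np.percentile(D,[2,50,98]),4),len(D))
        if S[:,2].max()>.075 and abs(t[1]+.215)<.02:
            T=S[S[:,2]>.076].mean(0)[:2]-fw; print(n,'wheel',np.round(fw,4),'peg ang',np.degrees(np.arctan2(T[1],T[0])),np.hypot(*T))
E
```

```text
wrist drum [0.7033 0.0009] shoe dist 2/50/98% [0.0941 0.098  0.1002] 336
wrist wheel [ 0.5627 -0.1725] peg ang -109.76039093819088 0.042236472152703076
top wheel [ 0.5629 -0.1734] peg ang nan nan
top drum [7.037e-01 4.000e-04] shoe dist 2/50/98% [0.0957 0.0984 0.1002] 28
scene drum [7.071e-01 1.000e-04] shoe dist 2/50/98% [0.0956 0.0985 0.1009] 49
scene wheel [ 0.5668 -0.1756] peg ang -109.47415817920132 0.042241742916706085<stdin>:18: RuntimeWarning: Mean of empty slice.
  ret = um.true_divide(
```

```bash
python3 -m creep '[[[0.45,0.2,0,0,0,0],[0.45,0.4,0,0,0,0],[0.45,0.4,0.3,0,0,0],[0.45,0.4,0.49,0,0,0],[0.45,0.4,0.49,0,0,0],[0.38,0.4,0.49,0,0,0],[0.34,0.4,0.49,0,0,0],[0.34,0.4,0.49,0,0,0]]]'
python3 -m creep '[[[-0.04,0,0,0,0,0],[-0.06,0,0,0,0,0],[-0.06,0,0,0,0,0]]]'
python3 -m creep '[[[-0.02,0,0,0,0,0],[-0.02,0,0,0,0,0],[-0.02,0,0,0,0,0]]]'
```

```text
time_s: 24.18
position: [0.5663, -0.2129, 0.0562]
eef_rot: [179.9, -0.4, -0.1]
ft_force: [7.7, 0.9, -5.7]
opening: 0.005
finger_force: 4.0
time_s: 24.55
position: [0.5658, -0.213, 0.0566]
eef_rot: [179.8, -1.4, -0.1]
ft_force: [34.6, 3.7, -22.9]
opening: 0.005
finger_force: 16.5
time_s: 24.92
position: [0.5657, -0.213, 0.0567]
eef_rot: [179.8, -1.6, -0.1]
ft_force: [42.3, 4.6, -27.8]
opening: 0.005
finger_force: 20.6
```

The finger stayed put from 8 N to 42 N, and three views put the shoe face 95 mm from the drum axis, so the shoe is at its stop. I'll retreat, check and hand in.

```bash
python3 -m creep '[[[0.17,0,0,0,0,0],[0.17,0,0,0,0,0],[0.17,0,-0.4,0,0,0],[0.17,0,-0.9,0,0,0],[-0.5,0.2,-0.9,0,0,0],[-0.8,0.2,-0.9,0,0,0],[-0.8,0.2,-0.9,0,0,0],[-0.8,0.2,-0.9,0,0,0]]]'
python3 - <<'E'
from h import *
from scipy.optimize import least_squares
aim('top'); aim('scene')
s,im,d,c=cam('top'); save(cv2.resize(im[60:280,170:430],(780,570)) if 0 else cv2.resize(im[60:280,170:430],None,fx=2.7,fy=2.7,interpolation=cv2.INTER_CUBIC),'t8.png')
for n in ('top','scene'):
    s,im,d,c=cam(n)
    for m,ce,st in blobs(im,0,6):
        S=cloud(c,d,m); t=S.mean(0) if len(S)>5 else np.zeros(3)
        if abs(t[0]-.644)<.02 and abs(t[1]+.077)<.02: print(n,'shoe',np.round(S[S[:,2]>.046].mean(0),4))
        if .5<t[0]<.6 and t[1]<-.2: print(n,'peg',np.round(t,4))
E
```

```text
time_s: 25.92
position: [0.4293, -0.2423, 0.1905]
eef_rot: [179.9, -0.0, -0.2]
ft_force: [0.6, -0.8, 0.2]
opening: 0.004
finger_force: 0.0
top dir 134.48 green [608.7  97.9] [608.5  97.9  86.3] 6.3 off mm -0.83 -0.71 axis off -0.35 136
scene dir 134.42 green [612.   98.2] [613.4  96.8  85.5] 6.8 off mm -1.64 -1.65 axis off -0.39 143
top shoe [ 0.6425 -0.076   0.0532]
top peg [ 0.5492 -0.2167  0.0648]
scene shoe [ 0.6461 -0.077   0.0513]
scene peg [ 0.5494 -0.2143  0.0607]
```

View pics/t8.png

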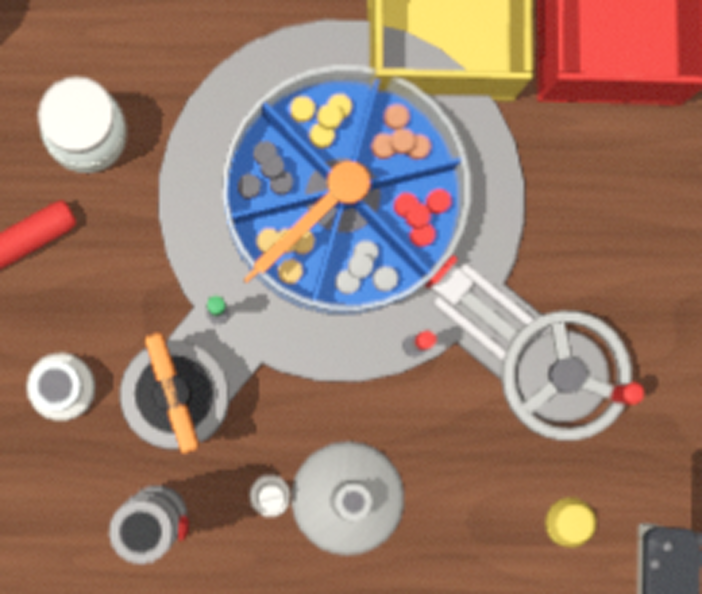

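The picture shows the pointer aimed at the green cap (216,305), the red shoe touching the drum wall at (443,270), and the bystanders still in place. Handing in.

```bash
python3 -c "
from station import robot
print(robot.hand_in())"
```

```text
the job is handed in; nothing more can be done
None
```

I handed the job in: the last images put the pointer's line within about 2 mm of the green post, the brake shoe is at its stop against the drum, and the bystanders look unmoved, though `hand_in()` gave no verdict and one push on the peg reached 42 N at the wrist.

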